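Nip up the glass retaining ring of a bench voltmeter with a two-pin spanner

TASK

The glass of the bench voltmeter has just been refitted and its retaining ring is only loosely started: take the two-pin spanner from its wooden rest, set both pins in the ring's two holes, and screw the ring clockwise until it has bitten on the gasket and is nipped up firm, to about half a newton metre. Feel your way and press lightly, since a hard push spoils the ring and overtightening cracks the glass; keep the spanner off the glass and leave the other things on the bench alone. Then draw the spanner straight out and stand it back in its rest, pins in the two sockets.

Things in the scene. Friction and masses are not known exactly. Their poses are not given: they have to be found in the camera images.
- ring (a point): Centre of the upper face of the voltmeter's retaining ring, 55 mm above the bench: plain steel, 71 mm across, 46 mm opening. Two spanner holes, 6.5 mm wide, 6 mm deep, closed below, lie 28.5 mm to each side of the centre. z up; x runs through both holes (either way round). The ring turns about z and does not sink; clockwise from above tightens. It stays tight when let go.
- glass (a joint): How far the ring has pressed the glass into its gasket, in m (too small to measure; feel the torque). The ring drags at 0.15 N m for an unknown 0.2 to 1.2 rad, then bites at 0.25 N m, and each further 0.1 rad adds 0.3 N m and 0.0001 m. Nipped up is 0.4 to 0.7 N m, best 0.5; at 1.0 N m (0.00025 m) the glass cracks. Friction lets the torque sag by up to 0.25 N m when turning stops.
- meter (a point): Centre of the round black rim of the voltmeter's case (inner diameter 74 mm, outer 100 mm), 59 mm above the bench and 4 mm above the ring sunk in it. It faces up on a fixed blue box 150 x 150 mm, 45 mm high. Two terminal posts, tops 66 mm above the bench, stand at x = -63, y = +-45 mm from here. The glass is 46 mm wide as seen, 7.5 mm below the ring's face.
- spanner_grip (a point): Centre of the T-handle of the two-pin spanner (0.24 to 0.38 kg), which stands upright in its rest: a black bar 84 mm long (x), 20 mm thick (y), 28 mm high. Grip it across the 20 mm. Below it a 14 mm shank, 38 mm long, and a dark steel cross-bar 72 x 18 x 10 mm along x. z up; a half turn about z looks and works the same.
- spanner_tip (a point): Midway between the tips of the spanner's two pins, on its axis, 80 mm below the handle's centre; same axes as the handle. The pins point down at 28.5 mm either side along x: round, 5 mm thick, bevelled ends, 12 mm long below the cross-bar.
- rest_mouth (a point): Centre of the upper face of the spanner's rest, a fixed light wood block 120 x 60 mm, 34 mm high, with two round sockets 10 mm wide and 16 mm deep at 28.5 mm either side along x. Parked, the spanner's cross-bar lies on this face, its pin tips 12 mm below it.
- spanner: The whole two-pin spanner; origin and axes as spanner_tip.
- button_module: Loose push-button module, black base 75 x 85 mm, 60 mm high: leave alone. Origin under its centre.
- relay_module: Loose relay module, black base 80 x 95 mm with a clear box, 40 mm high: leave alone. Origin under its centre.
- lamp_module: Loose lamp module, black base 75 x 85 mm with a small bulb, 46 mm high: leave alone. Origin under its centre.
- screwdriver: Loose screwdriver lying on the bench, 190 mm long: leave alone.
There are look-alikes about, which are no part of the job. There is more than one size of the part that bears rest_mouth; the job needs the middle-sized.

How it is judged (in metres and radians):
On the way, in this order (a step that is already met when the one before it is completed fails the run):
1. both spanner pins are down in the ring's holes, spanner upright (horizontal distance between spanner_tip and ring below 0.003 m and z of spanner_tip in the frame of ring below -0.003 m and angle between spanner_tip's own z axis and vertical below 0.1 rad), for 0.1 s.
2. with the pins in its holes the ring is turned home and nipped up on the gasket (about 0.4 N m or more) (value of joint glass above 5e-05 m and horizontal distance between spanner_tip and ring below 0.003 m and z of spanner_tip in the frame of ring below -0.002 m and angle between spanner_tip's own z axis and vertical below 0.1 rad), for 0.1 s.
At the end, for the whole second after the job is handed in: The ring is nipped up on the gasket (by about 0.4 to 1.0 N m: glass pressed down 0.03 to 0.25 mm); the spanner stands still and upright (within 6 degrees) in its rest, pins at least 9 mm down in the sockets, axis within 5 mm of the rest's centre; nothing is held (value of joint glass between 3e-05 and 0.00025 m and horizontal distance between spanner_tip and rest_mouth below 0.005 m and z of spanner_tip in the frame of rest_mouth below -0.009 m and angle between spanner_tip's own z axis and vertical below 0.1 rad and linear speed of spanner below 0.01 m/s); the robot touches nothing.
It fails at once if the ring is overtightened (about 1.0 N m) and the glass cracks (value of joint glass above 0.00025 m).
It fails at once if the spanner is forced on the ring (contact load above 60 N, pressing and turning together) (contact force between spanner and ring above 60 N).
It fails at once if the spanner touches the glass (contact force between spanner and glass above 1 N).
It fails at once if a bystander (push-button, relay or lamp module, screwdriver) is moved by more than 15 mm (distance of any of button_module, relay_module, lamp_module, screwdriver from where it was at the start of the episode above 0.015 m).
It also fails if it takes over 64 s, if anything falls off the work surface, if the arm or the gripper's body presses on something with over 40 N, if the wrist force passes 120 N, or if a joint passes its speed limit or range.

ROBOT

A 6-joint arm with a two-finger parallel gripper is mounted at the origin on the work surface. World frame = base frame: x ahead of the robot, y to its left, z up, the work surface at z = 0. Lengths are in m, angles in degrees, forces in N, time in s.
With the tool pointing down it reaches from about 0.4 to 0.825 m from the base axis. Payload 7 kg.
Tool frame: the origin (TCP) lies on the centre line of the jaws, within the pads' length; the fingertips stand 19 mm ahead of it and the grasp point (between the pads) is the TCP; z points along the fingers, y is the line along which they close (so a half turn about z gives the same grasp; the last joint's range is limited). The gripper opens to 88 mm and grips with 3 to 60 N. Pads are 19 mm wide; open, the fingers measure 130 mm over their backs; the gripper's body (78 mm by 193 mm) begins 47 mm behind the grasp point.
Start: joints at [-51.159, 20.546, 0.682, 0, -70.136, -16.507], TCP at [0.256, -0.624, 0.246] pointing down, gripper open.
Joint ranges: [-176.03, 176.03], [-82.01, 121.73], [-58.28, 71.71], [-173.87, 95.51], [-174.79, -0.11], [-173.66, 173.66]. Speed limits (degrees/s): [136.94, 136.94, 172.46, 180, 180, 180].

INTERFACE

Orientations are given as [roll, pitch, yaw] about the fixed x, y, z axes, in that order (R = Rz(yaw) Ry(pitch) Rx(roll)).
In Python, from plant import get_state, capture, close_job gives the robot as it stands.
- The arm moves only by the tool apply_moves, never from a script. Its argument "targets" is a list of rows, each a list of 7 numbers: the opening, from 0 (shut) to 1 (fully open), then the shift along the tool's x, y, z normalised to -1 to 1, where 1 is 1000 mm, then the turn, a rotation vector about the tool's x, y, z normalised to -1 to 1, where 1 is 90 degrees. In form: [[claw, tx, ty, tz, ax, ay, az], ...]. A call has 1 to 20 rows; each row shifts and turns the commanded pose from where the row before left it, along the tool's axes as they then stand; what a row does not reach is not made up. A row lasts 1/12 s, in which the tool goes at most 41.7 mm and 7.16 degrees, less where a joint would pass 70% of its speed; a pose out of reach is approached as far as the arm can. A call with a number of a shift or a turn outside -1 to 1 is refused whole. A call with a gripper value outside its range is refused whole. The fingers move at their own pace and stop on an object; "newtons" is the grip in N (left out, the last holds). Time passes only in rows, so rows that do not move let the fingers close. It gives the time, the measured TCP pose, the force, the opening and the grip force at its end, in the units of the state.
- get_state(): the state, without advancing time (a new reading comes with each control period).
- capture(name): name is "side" or "top" or "wrist"; returns a dict with "frame" (400x640x3 uint8, red, green, blue), "range_z" (400x640 float32, m along the optical axis (not along the pixel's ray), 0 where there is no reading), "camera_matrix" (3x3 intrinsics, pixels), "k1" (the pictures are not rectified: a ray, as slopes to the right and down, at radius r is drawn at 1 + k1 r^2 times it, then the intrinsics apply), "T" (4x4, takes a point from camera to world coordinates). Camera axes: x right, y down, z forward; pixel columns grow to the right and rows downward; lengths in m; the calibration is good to about 2 mm. A picture is of the moment at which its call begins.
- close_job(): hands the job in; it is judged then, once.
The state is a dict: "time_s": time; "joints": joint angles; "qd": joint speeds; "joint_torque": joint torques, N m; "tcp_pos": TCP position; "eef_rot": TCP orientation; "contact_force": force on the tool from outside, world axes, zero at the start; "moment": the same for the moment, N m; "gripper_width": finger opening in m; "gripper_force": force on a finger pad.
Only numpy, scipy, OpenCV 4.12 (cv2) and the standard library are available. Lean on these libraries where they do the work, as an engineer would, in place of code of your own. Each camera call takes 0.05 s, during which the arm holds its last target. There are 200 camera calls.

## Working session

There is one attempt and no reset: what is moved stays moved. The work goes in short steps, Python scripts to look and compute and a tool call to move; the robot and the scene stay as the last step left them, time stands still between calls to the robot, and variables do not carry over. Pictures are saved under pics/ and viewed, at most 10 in all, crops included, and the job is handed in when it is done.

Besides the shell and the picture viewer there is one more tool, called after "Call:" as name([rows], argument=value, ...), one row to a line, values as JSON. apply_moves: Moves the arm, as the interface text tells. Scaled input: -1 to 1 covers 1000 mm each way for a shift and 90 degrees each way for a turn. Its arguments: {"type":"object","properties":{"targets":{"type":"array","items":{"type":"array","items":{"type":"number"}}},"newtons":{"type":"number"}},"required":["targets"]}

```bash
mkdir -p pics; ls
cat > h.py <<'E'
import numpy as np,cv2
from plant import get_state,capture
def rays(c,uv):
    K=c["camera_matrix"];uv=np.atleast_2d(np.array(uv,float))
    d=np.c_[(uv[:,0]-K[0,2])/K[0,0],(uv[:,1]-K[1,2])/K[1,1]]
    s=d.copy()
    for _ in range(20): s=d/(1+c["k1"]*(s**2).sum(1,keepdims=True))
    return s
def onplane(c,uv,z):
    s=rays(c,uv);T=np.array(c["T"]);D=np.c_[s,np.ones(len(s))]@T[:3,:3].T;o=T[:3,3]
    return o+D*((z-o[2])/D[:,2])[:,None]
def cloud(c):
    h,w=c["range_z"].shape;v,u=np.mgrid[:h,:w]
    s=rays(c,np.c_[u.ravel(),v.ravel()]);z=c["range_z"].ravel()
    T=np.array(c["T"]);P=np.c_[s*z[:,None],z]@T[:3,:3].T+T[:3,3];P[z==0]=np.nan
    return P.reshape(h,w,3)
def save(im,n): cv2.imwrite("pics/"+n,cv2.cvtColor(im,cv2.COLOR_RGB2BGR))
E
python3 - <<'E'
from h import *
import pickle
for n in("top","side"):
    c=capture(n);save(c["frame"],n+"0.png");pickle.dump(c,open(n+".pkl","wb"));print(n,c["camera_matrix"],c["k1"],c["T"])
print(get_state())
E
```

```text
pics
top [[411.4175121    0.         323.56877743]
 [  0.         411.4175121  205.6675778 ]
 [  0.           0.           1.        ]] 0.037583720138901086 [[-0.00888618 -0.98528347  0.17069715  0.36392721]
 [-0.99995842  0.00840617 -0.00353461 -0.00841499]
 [ 0.00204768 -0.17072146 -0.9853172   1.16697091]
 [ 0.          0.          0.          1.        ]]
side [[501.85635504   0.         324.23995276]
 [  0.         501.85635504 196.57274751]
 [  0.           0.           1.        ]] -0.09713224572716365 [[ 0.99638239 -0.03555685  0.07718701  0.41553424]
 [-0.08276616 -0.61211329  0.78642678 -1.15117795]
 [ 0.01928434 -0.78997027 -0.61284181  0.96914909]
 [ 0.          0.          0.          1.        ]]
{'time_s': 0.1, 'joints': array([-5.11597963e+01,  2.05872020e+01,  6.36703495e-01, -1.65272525e-02,
       -7.01344316e+01, -1.65086871e+01]), 'qd': array([ 0.02430007, -0.15239804,  0.16848799, -0.00798357,  0.04328162,
       -0.05301955]), 'joint_torque': array([-1.55629525e-03, -5.84161663e+01,  2.93749702e+01,  7.01544374e+00,
        1.01259223e-02, -6.89319177e-05]), 'tcp_pos': array([ 0.25630497, -0.62399382,  0.24470398]), 'eef_rot': array([ 1.79914156e+02, -9.23901562e-03, -1.57674104e+02]), 'contact_force': array([ 0.07492566,  0.71390656, -0.14462668]), 'moment': array([ 0.04421961, -0.00897516,  0.01762566]), 'gripper_force': 0.0, 'gripper_width': 0.08742242060177352}
```

View pics/top0.png

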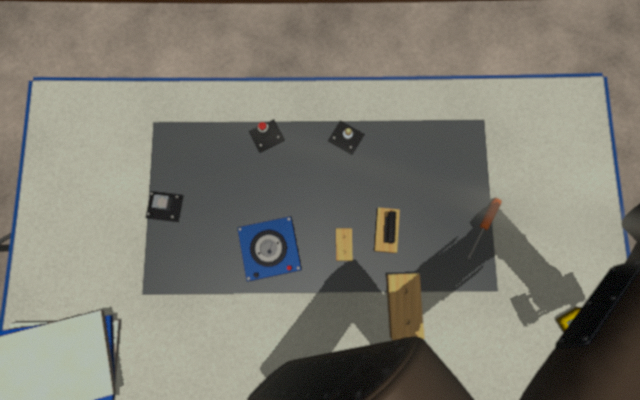

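View pics/side0.png

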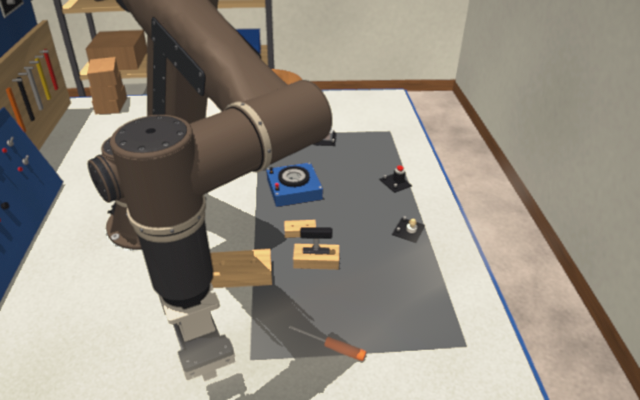

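The top view shows three wooden blocks: small at (344,244), middle at (388,230) carrying the spanner, and large at (405,305). The middle one fits as rest_mouth, and I'll check it by size and an enlarged crop. The meter is at (268,248). The side view agrees: spanner in the block at (316,255), meter at (294,178), screwdriver at (345,347).

Run:
```python
from h import *
import pickle
c=pickle.load(open("top.pkl","rb"));f=c["frame"];P=cloud(c)
hsv=cv2.cvtColor(f,cv2.COLOR_RGB2HSV)
m=cv2.inRange(hsv,(8,60,90),(28,255,255)); m=cv2.morphologyEx(m,cv2.MORPH_CLOSE,np.ones((9,9)))
for q in cv2.findContours(m,0,2)[0]:
    if cv2.contourArea(q)>150:
        x=onplane(c,q[:,0],0.034); r=cv2.minAreaRect((x[:,:2]*1000).astype(np.float32)); print("wood",cv2.boundingRect(q),np.round(r[0],1),np.round(r[1],1),round(r[2],1))
# handle: points z ~ top of handle
z=P[...,2]
sel=(z>0.105)&(z<0.16);sel[:, :360]=0;sel[:,420:]=0;sel[:200]=0;sel[260:]=0
x=P[sel]; print(len(x),np.median(x[:,2]))
r=cv2.minAreaRect((x[:,:2]*1000).astype(np.float32));print("handle",r)
dk=cv2.inRange(hsv,(0,0,0),(180,255,60))
m=dk*0;m[195:265,375:402]=dk[195:265,375:402]
q=max(cv2.findContours(m,0,2)[0],key=cv2.contourArea);print("dark handle z.128",cv2.minAreaRect((onplane(c,q[:,0],.122)[:,:2]*1000).astype(np.float32)))
b=cv2.inRange(hsv,(100,120,60),(125,255,255));b[:200]=0;b[290:]=0;b[:,:220]=0;b[:,320:]=0
q=np.vstack([k for k in cv2.findContours(b,0,2)[0] if cv2.contourArea(k)>50]);print("box",cv2.minAreaRect((onplane(c,q[:,0],.045)[:,:2]*1000).astype(np.float32)))
m=dk*0;m[215:285,240:300]=dk[215:285,240:300]
q=max(cv2.findContours(m,0,2)[0],key=cv2.contourArea);print("rim",cv2.minEnclosingCircle((onplane(c,q[:,0],.059)[:,:2]*1000).astype(np.float32)))
for n,(u,v) in dict(red=(290,268),blk=(256,274)).items(): print(n,onplane(c,[(u,v)],.066))
save(cv2.resize(f[190:300,230:430],None,fx=4,fy=4,interpolation=cv2.INTER_CUBIC),"crop.png")
```

```text
wood (388, 273, 37, 67) [ 286.8 -229.9] [174.3  87.6] 3.2
wood (335, 228, 18, 33) [453.1 -66.5] [47. 88.] 89.2
wood (374, 207, 26, 46) [ 491.7 -186.9] [ 64.8 124.8] 84.2
wood (482, 198, 20, 31) [ 537.6 -476. ] [26.4 92.6] 60.3
wood (376, 0, 98, 4) [1183.5 -322.7] [292.1   9.9] 89.0
wood (175, 0, 186, 4) [1187.1  150.5] [557.8   9.9] 89.9
wood (49, 0, 116, 4) [1185.7  630.1] [  9.8 336.9] 0.6
255 0.11575033190539608
handle ((490.90924072265625, -186.3748016357422), (20.52814292907715, 81.7218246459961), 85.26842498779297)
dark handle z.128 ((488.695556640625, -179.98681640625), (22.955364227294922, 77.36288452148438), 87.7893295288086)
box ((443.0098876953125, 137.3546600341797), (147.33677673339844, 149.1734161376953), 11.05705738067627)
rim ((443.4494323730469, 137.19448852539062), 47.847965240478516)
red [[0.38821506 0.07784572 0.066     ]]
blk [[0.37352715 0.16721836 0.066     ]]
```

View pics/crop.png

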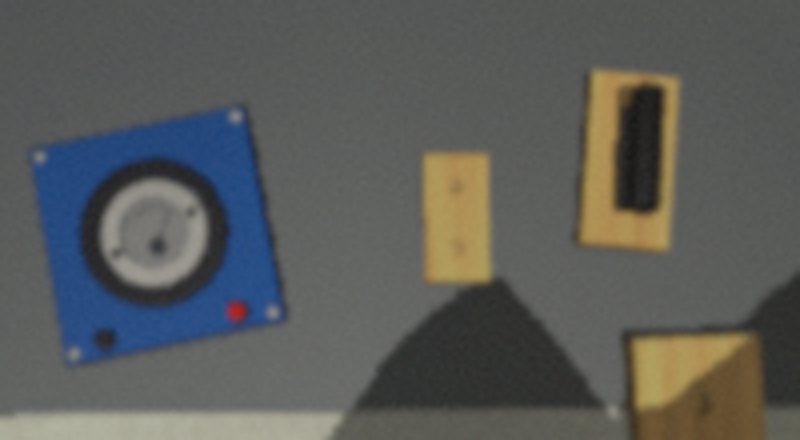

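The crop confirms it: the middle block measures about 62 x 122 mm, has the spanner standing in it, and lies between the small (47 x 88) and large (88 x 174) blocks. The ring's holes are at about (278,243) and (259,253). I'm moving above the handle.

Call:
apply_moves([
  [1,-0.0274,0.0225,0,0,0,0],
  [1,-0.0274,0.0225,0,0,0,0],
  [1,-0.0274,0.0225,0,0,0,0],
  [1,-0.0274,0.0225,0,0,0,0],
  [1,-0.0274,0.0225,0,0,0,0],
  [1,-0.0274,0.0225,0,0,0,0],
  [1,-0.0274,0.0225,0,0,0,0],
  [1,-0.0274,0.0225,0,0,0,0],
  [1,-0.0274,0.0225,0,0,0,0],
  [1,-0.0274,0.0225,0,0,0,0],
  [1,-0.0274,0.0225,0,0,0,0],
  [1,-0.0274,0.0225,0,0,0,0],
  [1,-0.0274,0.0225,0,0,0,0],
  [1,-0.0274,0.0225,0,0,0,0],
  [1,0,0,0,0,0,0.076],
  [1,0,0,0,0,0,0.076],
  [1,0,0,0,0,0,0.076],
  [1,0,0,0,0,0,0.076],
  [1,0,0,0,0,0,0],
  [1,0,0,0,0,0,0],
])

```text
time_s: 1.77
tcp_pos: [0.4914, -0.1871, 0.2453]
eef_rot: [180.0, -0.0, 175.2]
contact_force: [0.0, 0.9, -0.0]
gripper_width: 0.0878
gripper_force: 0.0
```

Run:
```python
from h import *
import pickle
c=capture("wrist");save(c["frame"],"w1.png");pickle.dump(c,open("w1.pkl","wb"));print(c["camera_matrix"],c["k1"],c["T"])
s=get_state();print(s["tcp_pos"],s["eef_rot"],s["joints"],s["time_s"])
P=cloud(c);z=P[...,2];sel=(z>0.108)&(z<0.125);x=P[sel];print(len(x),np.median(x[:,2]),cv2.minAreaRect((x[:,:2]*1000).astype(np.float32)))
sel=(z>0.027)&(z<0.042);x=P[sel];print(len(x),np.median(x[:,2]),cv2.minAreaRect((x[:,:2]*1000).astype(np.float32)))
```

```text
[[285.94216502   0.         322.46882637]
 [  0.         285.94216502 201.19176041]
 [  0.           0.           1.        ]] -0.04516767091451765 [[ 8.40453218e-02  9.57873187e-01  2.74618537e-01  4.17009754e-01]
 [ 9.96461893e-01 -8.08689595e-02 -2.28890320e-02 -1.80421714e-01]
 [ 2.83325308e-04  2.75570623e-01 -9.61280787e-01  3.85407587e-01]
 [ 0.00000000e+00  0.00000000e+00  0.00000000e+00  1.00000000e+00]]
[ 0.49143975 -0.18722796  0.24537026] [ 1.79999557e+02 -2.21604667e-02  1.75215074e+02] [ 5.32169506e-01  6.48151700e+00 -1.80026472e+01 -2.74020018e-03
 -6.55378600e+01 -9.53159607e+01] 1.8167
1642 0.11639687734324575 ((488.0284729003906, -185.9813690185547), (19.440093994140625, 82.97122192382812), 84.6220703125)
5095 0.03467941089584137 ((436.60943603515625, -147.08538818359375), (667.2691650390625, 231.98773193359375), 87.62992095947266)
```

View pics/w1.png

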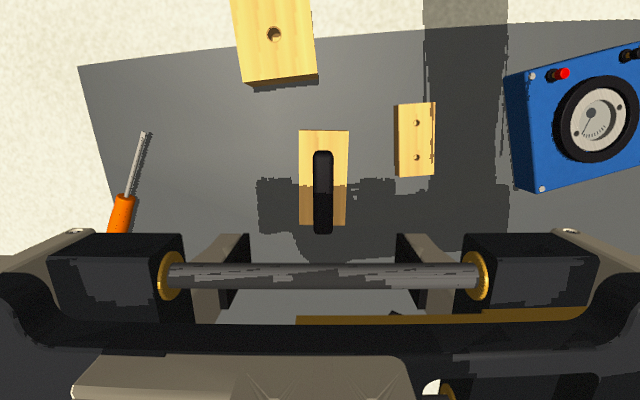

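The wrist view shows the handle at (323,192), the middle rest around it, the small block at (415,140), and the meter at (596,120) with its two holes visible. Next I descend and grip.

Call:
apply_moves([
  [1,0.002,0.001,0.02,0,0,0],
  [1,0,0,0.025,0,0,0],
  [1,0,0,0.025,0,0,0],
  [1,0,0,0.025,0,0,0],
  [1,0,0,0.025,0,0,0],
  [1,0,0,0.021,0,0,0],
  [1,0,0,0,0,0,0],
  [0,0,0,0,0,0,0],
  [0,0,0,0,0,0,0],
  [0,0,0,0,0,0,0],
  [0,0,0,0,0,0,0],
  [0,0,0,0,0,0,0],
  [0,0,0,0,0,0,0],
  [0,0,0,0,0,0,0],
  [0,0,0,0,0,0,0],
], newtons=60)

```text
time_s: 3.07
tcp_pos: [0.4898, -0.1861, 0.1048]
eef_rot: [180.0, 0.0, 175.0]
contact_force: [-0.3, 0.3, 0.9]
gripper_width: 0.0398
gripper_force: 0.0
```

Run:
```python
from h import *
import pickle
c=capture("wrist");save(c["frame"],"w2.png");pickle.dump(c,open("w2.pkl","wb"))
s=get_state();print(s["tcp_pos"],s["eef_rot"],s["contact_force"],s["moment"],s["gripper_width"],s["gripper_force"])
```

```text
[ 0.48973228 -0.18603097  0.10472095] [1.79998394e+02 1.55982700e-02 1.74978611e+02] [ 0.38687538 -0.38757061 -0.65806818] [-0.03360898 -0.01289799  0.01663161] 0.035974283771818334 0.0
```

View pics/w2.png

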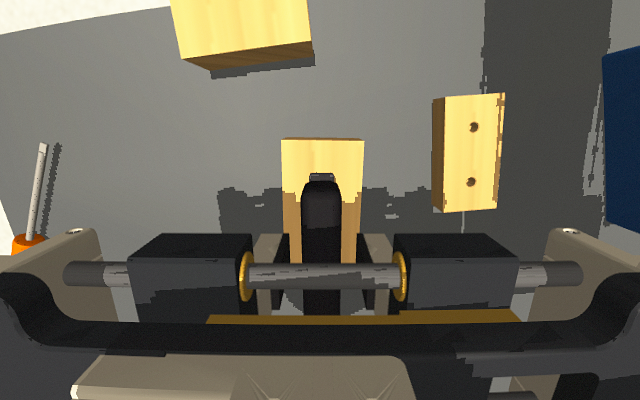

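The picture shows the handle between the jaws, with its near end at about (321,183) and the fingers still closing. I'll finish closing and lift.

Call:
apply_moves([
  [0,0,0,0,0,0,0],
  [0,0,0,0,0,0,0],
  [0,0,0,0,0,0,0],
  [0,0,0,0,0,0,0],
  [0,0,0,0,0,0,0],
  [0,0,0,0,0,0,0],
  [0,0,0,0,0,0,0],
  [0,0,0,0,0,0,0],
])

```text
time_s: 3.78
tcp_pos: [0.4897, -0.186, 0.1045]
eef_rot: [180.0, 0.0, 175.0]
contact_force: [0.8, 0.4, -0.4]
gripper_width: 0.0198
gripper_force: 60.0
```

Run:
```python
from h import *
import pickle
s=get_state();print(s["tcp_pos"],s["eef_rot"],s["contact_force"],s["moment"],s["gripper_width"],s["gripper_force"])
c=capture("wrist");pickle.dump(c,open("w2.pkl","wb"))
P=cloud(c);z=P[...,2];sel=(z>0.112)&(z<0.121);sel[240:]=0;sel[:,:290]=0;sel[:,350:]=0
v,u=np.where(sel);print(v.min(),u.min(),u.max())
q=P[sel]-s["tcp_pos"];a=np.radians(s["eef_rot"][2]);X=np.c_[q[:,0]*np.cos(a)+q[:,1]*np.sin(a),q[:,0]*np.sin(a)-q[:,1]*np.cos(a)]*1000
print(len(X),np.percentile(X,[0,2,50,98,100],axis=0).round(1))
hsv=cv2.cvtColor(c["frame"],cv2.COLOR_RGB2HSV);print(hsv[165:215:2,321].tolist()); print(hsv[205,285:360:3].tolist())
```

```text
[ 0.48969379 -0.18602963  0.10453385] [1.79998861e+02 1.23806682e-04 1.74971963e+02] [ 0.83645019  0.42403216 -0.42062476] [-0.00897701 -0.08745606 -0.04885468] 0.019768485228331262 59.991450905799866
188 302 343
1985 [[17.5 -9.5]
 [19.1 -8.8]
 [31.4  0.3]
 [42.4  9.9]
 [43.3 10.5]]
[[25, 121, 253], [25, 123, 253], [25, 123, 253], [25, 119, 255], [17, 82, 90], [4, 22, 91], [0, 23, 67], [5, 23, 67], [60, 10, 25], [140, 33, 23], [130, 40, 19], [0, 81, 19], [60, 12, 21], [135, 23, 22], [0, 14, 36], [165, 26, 40], [0, 18, 42], [0, 28, 45], [160, 17, 46], [30, 16, 48], [0, 20, 51], [10, 17, 46], [30, 11, 46], [135, 11, 46], [0, 16, 47]]
[[17, 148, 177], [17, 147, 174], [18, 151, 177], [17, 147, 177], [17, 151, 172], [17, 149, 170], [105, 26, 20], [150, 13, 38], [0, 12, 41], [170, 17, 45], [20, 16, 49], [0, 21, 49], [0, 20, 51], [0, 21, 48], [0, 12, 44], [150, 21, 49], [135, 11, 47], [8, 25, 41], [170, 22, 35], [0, 9, 28], [18, 149, 170], [17, 148, 169], [18, 149, 171], [17, 146, 173], [17, 146, 170]]
```

Grip is firm at 19.8 mm. Parked TCP reference is (0.4897, -0.1860, 0.1045), yaw 174.97. Now I lift and carry the spanner to a viewpoint beside the ring.

Call:
apply_moves([
  [0,0,0,-0.006,0,0,0],
  [0,0,0,-0.009,0,0,0],
  [0,0,0,-0.03,0,0,0],
  [0,0,0,-0.04,0,0,0],
  [0,0.0105,0.0327,0,0,0,0],
  [0,0.0105,0.0327,0,0,0,0],
  [0,0.0105,0.0327,0,0,0,0],
  [0,0.0105,0.0327,0,0,0,0],
  [0,0.0105,0.0327,0,0,0,0],
  [0,0.0105,0.0327,0,0,0,0],
  [0,0.0105,0.0327,0,0,0,0],
  [0,0.0105,0.0327,0,0,0,0],
  [0,0.0105,0.0327,0,0,0,0],
  [0,0.0105,0.0327,0,0,0,0],
  [0,0.0105,0.0327,0,0,0,0],
  [0,0.0105,0.0327,0,0,0,0],
  [0,0,0,0,0,0,0],
])

```text
time_s: 5.25
tcp_pos: [0.3982, 0.2208, 0.1907]
eef_rot: [179.8, 0.1, 175.2]
contact_force: [-0.3, 0.0, -2.4]
gripper_width: 0.0196
gripper_force: 60.0
```

Call:
apply_moves([
  [0,0,0,0,0,0,-0.0765],
  [0,0,0,0,0,0,-0.0765],
  [0,0,0,0,0,0,-0.0765],
  [0,0,0,0,0,0,-0.0765],
  [0,0,0,0,0,0,-0.0765],
  [0,0,0,0,0,0,-0.0765],
  [0,0,0,0,0,0,-0.0765],
  [0,0,0,0,0,0,-0.0765],
  [0,0,0,0,0,0,-0.0765],
  [0,0,0,0,0,0,-0.0765],
  [0,0,0,0,0,0,-0.0765],
  [0,0,0,0,0,0,-0.0765],
  [0,0,0,0,0,0,-0.0765],
  [0,0,0,0,0,0,-0.0765],
  [0,0,0,0,0,0,-0.0765],
  [0,0,0,0,0,0,-0.0765],
  [0,0,0,0,0,0,-0.0765],
  [0,0,0,0,0,0,-0.0765],
  [0,0,0,0,0,0,0],
  [0,0,0,0,0,0,0],
])

```text
time_s: 6.92
tcp_pos: [0.3985, 0.2157, 0.19]
eef_rot: [-180.0, 0.0, -61.3]
contact_force: [0.5, 0.1, -4.0]
gripper_width: 0.0196
gripper_force: 60.0
```

Run:
```python
from h import *
import pickle
s=get_state();print(s["tcp_pos"],s["eef_rot"],s["contact_force"],s["moment"],s["gripper_width"],s["joints"],s["time_s"])
c=capture("wrist");c["tcp"]=s["tcp_pos"];c["rot"]=s["eef_rot"];pickle.dump(c,open("w3.pkl","wb"));save(c["frame"],"w3.png")
```

```text
[0.39845858 0.21574409 0.18999072] [-1.79989778e+02  1.09365084e-02 -6.13197617e+01] [ 0.52943227  0.12078779 -4.00642334] [-0.00149409  0.13601937  0.01075249] 0.019577313094201645 [ 5.34707548e+01  1.97036100e+00 -3.08087300e+01 -6.71207998e-03
 -5.72070430e+01 -2.47868829e+01] 6.9167
```

View pics/w3.png

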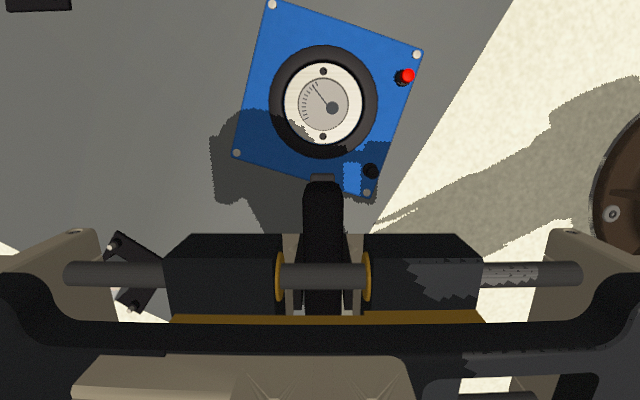

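The ring is in plain view at (323,103), with holes at (323,71) and (323,136) and the spanner handle's near end at (322,183). Now I measure them sub-pixel.

```bash
cat > ring.py <<'E'
from h import *
def meas(c,guess,R=7,verbose=True):
    g=cv2.cvtColor(c["frame"],cv2.COLOR_RGB2GRAY).astype(float);a=np.radians(c["rot"][2])
    ez=lambda P:(np.c_[(P-c["tcp"])[:,0]*np.cos(a)+(P-c["tcp"])[:,1]*np.sin(a),(P-c["tcp"])[:,0]*np.sin(a)-(P-c["tcp"])[:,1]*np.cos(a)]*1000)
    out=[]
    for (u,v) in guess:
        w=g[v-R:v+R+1,u-R:u+R+1];hi=np.percentile(w,80);W=np.clip((hi-w)/hi-0.25,0,None);yy,xx=np.mgrid[v-R:v+R+1,u-R:u+R+1]
        out.append(((W*xx).sum()/W.sum(),(W*yy).sum()/W.sum()))
    H=onplane(c,out,0.055);T=ez(H)
    if verbose:
        print("px",np.round(out,2),"sep",np.linalg.norm(H[0]-H[1])*1000)
        print("centre world",H.mean(0),"tool",T.mean(0),"angle tool x->holes",np.degrees(np.arctan2(*(T[0]-T[1])[::-1])))
    return H,T
E
python3 - <<'E'
from ring import *
import pickle
c=pickle.load(open("w3.pkl","rb"));meas(c,[(323,71),(323,136)])
f=c["frame"];hsv=cv2.cvtColor(f,cv2.COLOR_RGB2HSV)
# blue box corners / rim dark
d=cv2.inRange(hsv,(0,0,0),(180,255,70));m=d*0;m[40:160,260:385]=d[40:160,260:385]
# white annulus (unshadowed low sat)
w=cv2.inRange(hsv,(0,0,100),(180,60,255));m=w*0;m[55:152,275:372]=w[55:152,275:372]
q=max(cv2.findContours(m,0,1)[0],key=cv2.contourArea);P=onplane(c,q[:,0],.055)[:,:2]*1000
print("ring ellipse",cv2.fitEllipse(P.astype(np.float32)))
# handle in hand
P=cloud(c);z=P[...,2];print(z[205,310:336:5],z[185:230:5,322])
zt=c["tcp"][2]+.0115
s=(abs(z-zt)<.006);s[228:]=0;s[:175]=0;s[:,:295]=0;s[:,350:]=0
v,u=np.where(s);q=P[s]-c["tcp"];a=np.radians(c["rot"][2]);X=np.c_[q[:,0]*np.cos(a)+q[:,1]*np.sin(a),q[:,0]*np.sin(a)-q[:,1]*np.cos(a)]*1000
print(np.percentile(X,[0,2,50,98,100],axis=0).round(1),v.min())
for r in range(195,228,8):
    k=u[v==r];e=onplane(c,[(k.min()-.5,r),(k.max()+.5,r)],zt);e=e-c["tcp"];print(r,k.min(),k.max(),(e[:,0]*np.sin(a)-e[:,1]*np.cos(a))*1000)
E
```

```text
px [[322.96  72.03]
 [322.73 135.98]] sep 56.17154750063017
centre world [0.43988363 0.13946889 0.055     ] tool [86.79787519  0.26338122] angle tool x->holes 0.20747961041677532
ring ellipse ((440.2319641113281, 138.90733337402344), (70.069091796875, 70.59465789794922), 86.36841583251953)
[0.2006784  0.20182352 0.20367067 0.20174264 0.20113863 0.20222869] [0.18841867 0.19793917 0.20111761 0.2021132  0.20217555 0.20142136
 0.20303689 0.20252661 0.20291069]
[[ 23.  -10.1]
 [ 24.5  -9.5]
 [ 33.8   0.1]
 [ 42.    9.3]
 [ 42.4  10. ]] 188
195 304 341 [-8.92541895  8.74657139]
203 302 343 [-9.93538016  9.75530566]
211 303 343 [-9.54393896  9.83547512]
219 303 342 [-9.62350043  9.44084733]
227 303 342 [-9.70510094  9.52113614]
```

Run:
```python
from h import *
import pickle
c=pickle.load(open("w1.pkl","rb"));P=cloud(c);z=P[...,2]
t=np.array([.49144,-.18723,.24537]);a=np.radians(175.215)
def tl(p): q=p-t;return np.c_[q[:,0]*np.cos(a)+q[:,1]*np.sin(a),q[:,0]*np.sin(a)-q[:,1]*np.cos(a)]*1000
s=abs(z-.116)<.008;v,u=np.where(s);print(v.min(),v.max(),u.min(),u.max())
m=s.astype(np.uint8);q=max(cv2.findContours(m,0,1)[0],key=cv2.contourArea)[:,0]
r=cv2.minAreaRect(tl(onplane(c,q,.116)).astype(np.float32));print(r)
g=cv2.cvtColor(c["frame"],cv2.COLOR_RGB2GRAY);print(g[145:160,323],g[225:240,323]);print(z[145:156,323].round(3),z[228:240,323].round(3))
print(tl(onplane(c,[(323,149.5),(323,235)],.116)))
```

```text
152 234 313 333
((4.128021240234375, 0.9495992660522461), (82.55797576904297, 19.184518814086914), 0.5174686312675476)
[213 213 213 216 205 104   1   9  19  26  33  40  46  49  52] [16 16 19 12 16 14 18 13 19 38 62 58 58 60 58]
[0.036 0.036 0.034 0.035 0.034 0.036 0.103 0.112 0.114 0.115 0.116] [0.117 0.116 0.116 0.118 0.117 0.117   nan 0.001 0.002 0.001 0.001 0.003]
[[ 47.68617052   1.13074711]
 [-38.19652712   1.12016227]]
```

Call:
apply_moves([
  [0,0.03,0,0,0,0,0.002],
  [0,0.03,0,0,0,0,0],
  [0,0.0262,0.0002,0,0,0,0],
  [0,0,0,0.02,0,0,0],
  [0,0,0,0.02,0,0,0],
  [0,0,0,0.005,0,0,0],
  [0,0,0,0,0,0,0],
  [0,0,0,0,0,0,0],
  [0,0,0,0,0,0,0],
])

```text
time_s: 7.72
tcp_pos: [0.4405, 0.1409, 0.1457]
eef_rot: [-179.9, -0.0, -61.3]
contact_force: [0.3, -0.0, -3.3]
gripper_width: 0.0197
gripper_force: 60.0
```

Run:
```python
from h import *
s=get_state();print(s["tcp_pos"],s["eef_rot"],s["contact_force"],s["moment"],s["time_s"])
c=capture("side");K=c["camera_matrix"];Ti=np.linalg.inv(c["T"]);p=Ti@np.array([.440,.139,.06,1]);u,v=int(K[0,0]*p[0]/p[2]+K[0,2]),int(K[1,1]*p[1]/p[2]+K[1,2]);print(u,v)
w=capture("wrist");a=cv2.resize(c["frame"][v-40:v+30,u-50:u+50],(800,560),interpolation=cv2.INTER_CUBIC)
save(a,"s4.png")
```

```text
[0.44049702 0.14094808 0.14568025] [-1.79910846e+02 -2.69403254e-03 -6.12743205e+01] [ 0.27282501 -0.0494992  -3.28052519] [-0.02162324  0.0741906  -0.03419528] 7.7167
292 173
```

View pics/s4.png

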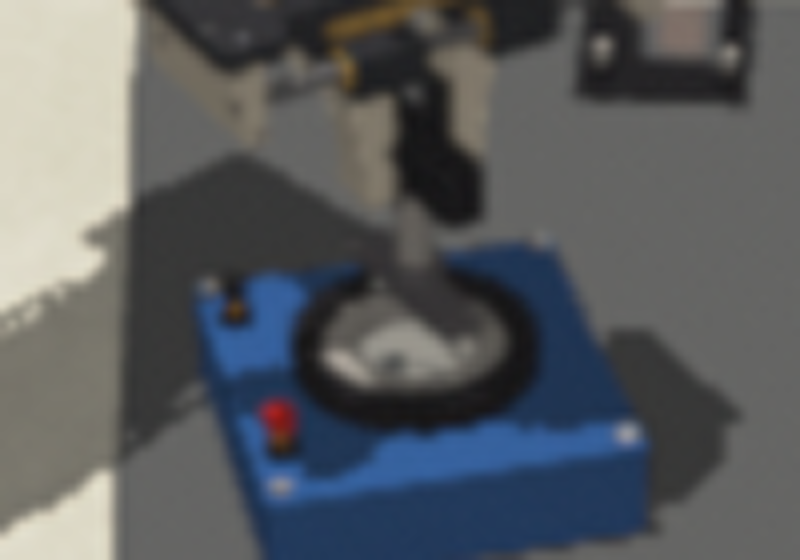

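The side crop shows the spanner poised upright over the ring, with the cross-bar near crop (435,300). I'll let it settle and read the pose.

Call:
apply_moves([
  [0,0,0,0,0,0,0],
  [0,0,0,0,0,0,0],
  [0,0,0,0,0,0,0],
])

```text
time_s: 8.07
tcp_pos: [0.44, 0.1404, 0.1449]
eef_rot: [-180.0, 0.0, -61.3]
contact_force: [-0.1, -0.0, -3.9]
gripper_width: 0.0196
gripper_force: 60.0
```

Run:
```python
from h import *
s=get_state();print(s["tcp_pos"],s["eef_rot"],s["contact_force"],s["moment"],s["time_s"])
q=(s["tcp_pos"]-[.398459,.215744,0])*1000;a=np.radians(-61.32);print(q[0]*np.cos(a)+q[1]*np.sin(a),q[0]*np.sin(a)-q[1]*np.cos(a))
```

```text
[0.43999295 0.14043599 0.14491808] [-1.79961880e+02  6.73577669e-03 -6.12703162e+01] [-0.14563082 -0.04668981 -3.94678619] [-0.00379353  0.18130674 -0.06155879] 8.0667
86.00161039512673 -0.29668651911832455
```

Call:
apply_moves([
  [0,0,0.0003,0.002,0,0,0],
  [0,0,0,0.002,0,0,0],
  [0,0,0,0.001,0,0,0],
  [0,0,0,0.001,0,0,0],
  [0,0,0,0.0005,0,0,0],
  [0,0,0,0.0005,0,0,0],
  [0,0,0,0,0,0,0],
  [0,0,0,0,0,0,0],
  [0,0,0,0,0,0,0],
])

```text
time_s: 8.82
tcp_pos: [0.4397, 0.1401, 0.1376]
eef_rot: [-180.0, -0.0, -61.3]
contact_force: [-0.5, 0.7, -3.5]
gripper_width: 0.0196
gripper_force: 60.0
```

```bash
cat > st.py <<'E'
from h import *
s=get_state();print(s["tcp_pos"].round(5),s["eef_rot"].round(3),s["contact_force"].round(2),s["moment"].round(3),s["gripper_width"],s["time_s"])
q=(s["tcp_pos"]-[.398459,.215744,0])*1000;a=np.radians(-61.32);print("tool xy",q[0]*np.cos(a)+q[1]*np.sin(a),q[0]*np.sin(a)-q[1]*np.cos(a))
E
python3 st.py
```

```text
[0.43968 0.14013 0.13762] [-179.994   -0.     -61.275] [-0.49  0.72 -3.53] [-0.025  0.142 -0.019] 0.019649618952998642 8.8167
tool xy 86.120370795676 0.12405884264983058
```

Call:
apply_moves([
  [0,0,0,0.0005,0,0,0],
  [0,0,0,0.0005,0,0,0],
  [0,0,0,0.0005,0,0,0],
  [0,0,0,0,0,0,0],
  [0,0,0,0,0,0,0],
])

```text
time_s: 9.23
tcp_pos: [0.4396, 0.1401, 0.136]
eef_rot: [180.0, -0.0, -61.3]
contact_force: [-0.2, -0.3, -3.4]
gripper_width: 0.0199
gripper_force: 60.0
```

```bash
python3 st.py
```

```text
[0.43962 0.14006 0.13603] [ 1.79996e+02 -3.00000e-03 -6.12750e+01] [-0.17 -0.27 -3.36] [ 0.027  0.101 -0.033] 0.019917957437868755 9.2333
tool xy 86.14966454344723 0.20684908229870302
```

Call:
apply_moves([
  [0,0,0,0.0005,0,0,0],
  [0,0,0,0.0005,0,0,0],
  [0,0,0,0.0005,0,0,0],
  [0,0,0,0,0,0,0],
  [0,0,0,0,0,0,0],
])

```text
time_s: 9.65
tcp_pos: [0.4396, 0.1401, 0.1345]
eef_rot: [180.0, -0.0, -61.3]
contact_force: [-0.1, -0.8, -4.6]
gripper_width: 0.0201
gripper_force: 60.0
```

```bash
python3 st.py
```

```text
[0.43961 0.14008 0.13452] [ 1.79995e+02 -2.00000e-03 -6.12760e+01] [-0.14 -0.76 -4.56] [-0.016  0.091 -0.01 ] 0.020050857665998904 9.65
tool xy 86.1350487508453 0.20906188212794063
```

No resistance 3 mm below the ring face, so the pins are in. I'll go about 2 mm deeper.

Call:
apply_moves([
  [0,0,0,0.0005,0,0,0],
  [0,0,0,0.0005,0,0,0],
  [0,0,0,0.0005,0,0,0],
  [0,0,0,0.0005,0,0,0],
  [0,0,0,0,0,0,0],
  [0,0,0,0,0,0,0],
])

```text
time_s: 10.15
tcp_pos: [0.4396, 0.1401, 0.1325]
eef_rot: [180.0, -0.0, -61.3]
contact_force: [0.4, -0.1, -2.8]
gripper_width: 0.0198
gripper_force: 60.0
```

```bash
python3 st.py
```

```text
[0.4396  0.14006 0.1325 ] [ 1.79991e+02 -3.00000e-03 -6.12760e+01] [ 0.45 -0.06 -2.84] [-0.103  0.158 -0.013] 0.019771102624545844 10.15
tool xy 86.14523883818435 0.23044417607612644
```

Call:
apply_moves([
  [0,0,0,0,0,0,0.015],
  [0,0,0,0,0,0,0.02],
  [0,0,0,0,0,0,0.02],
  [0,0,0,0,0,0,0.02],
  [0,0,0,0,0,0,0.02],
])

```text
time_s: 10.57
tcp_pos: [0.4396, 0.14, 0.1326]
eef_rot: [180.0, -0.0, -70.0]
contact_force: [0.0, -0.5, -4.0]
gripper_width: 0.0196
gripper_force: 60.0
```

```bash
python3 st.py
```

```text
[0.43963 0.13998 0.13258] [ 1.79993e+02 -1.30000e-02 -6.99720e+01] [ 0.   -0.53 -4.03] [-0.252  0.035  0.144] 0.019563016195860743 10.5667
tool xy 86.22594044427208 0.2406081858146294
```

The moment rose to about 0.15 N m, so the ring is dragging round. Continuing in small steps.

Call:
apply_moves([
  [0,0,0,0,0,0,0.014],
  [0,0,0,0,0,0,0.014],
  [0,0,0,0,0,0,0.014],
  [0,0,0,0,0,0,0.014],
])

```text
time_s: 10.9
tcp_pos: [0.4397, 0.1401, 0.1326]
eef_rot: [-180.0, -0.0, -75.0]
contact_force: [0.2, -0.5, -3.5]
gripper_width: 0.0196
gripper_force: 60.0
```

```bash
python3 st.py
```

```text
[0.43967 0.14008 0.13258] [-179.996   -0.     -74.981] [ 0.15 -0.45 -3.51] [-0.311 -0.162  0.182] 0.019638929022406108 10.9
tool xy 86.15484763067776 0.1576809822252656
```

Call:
apply_moves([
  [0,0,0,0,0,0,0.014],
  [0,0,0,0,0,0,0.014],
  [0,0,0,0,0,0,0.014],
  [0,0,0,0,0,0,0.014],
])

```text
time_s: 11.23
tcp_pos: [0.4397, 0.1401, 0.1326]
eef_rot: [-180.0, 0.0, -80.0]
contact_force: [1.1, -0.9, -3.7]
gripper_width: 0.0198
gripper_force: 60.0
```

```bash
python3 st.py
```

```text
[0.43974 0.14015 0.1326 ] [-1.79987e+02  3.00000e-03 -8.00280e+01] [ 1.05 -0.85 -3.66] [-0.247 -0.504  0.168] 0.019841976506281268 11.2333
tool xy 86.13324021900212 0.06615005753310044
```

Call:
apply_moves([
  [0,0,0,0,0,0,0.014],
  [0,0,0,0,0,0,0.014],
  [0,0,0,0,0,0,0.014],
  [0,0,0,0,0,0,0.014],
])

```text
time_s: 11.57
tcp_pos: [0.4398, 0.1402, 0.1326]
eef_rot: [-180.0, 0.0, -85.1]
contact_force: [2.5, -0.8, -4.8]
gripper_width: 0.0202
gripper_force: 60.0
```

```bash
python3 st.py
```

```text
[0.43979 0.14021 0.1326 ] [-1.79981e+02  8.00000e-03 -8.50660e+01] [ 2.53 -0.76 -4.78] [-0.273 -0.761  0.138] 0.020222107640312743 11.5667
tool xy 86.10323329816731 -0.009696949203949146
```

Call:
apply_moves([
  [0,0,0,0,0,0,0.014],
  [0,0,0,0,0,0,0.014],
  [0,0,0,0,0,0,0.014],
  [0,0,0,0,0,0,0.014],
])

```text
time_s: 11.9
tcp_pos: [0.4399, 0.1402, 0.1326]
eef_rot: [-180.0, 0.0, -90.1]
contact_force: [3.5, -0.6, -5.7]
gripper_width: 0.02
gripper_force: 60.0
```

```bash
python3 st.py
```

```text
[0.43986 0.14023 0.13265] [-1.79974e+02  1.30000e-02 -9.01060e+01] [ 3.49 -0.61 -5.66] [-0.222 -1.201  0.309] 0.020029514921598605 11.9
tool xy 86.12009718998203 -0.07959727300519148
```

Call:
apply_moves([
  [0,0,-0.0005,0,0,0,0.01],
  [0,0,0,0,0,0,0.012],
])

```text
time_s: 12.07
tcp_pos: [0.4401, 0.1402, 0.1326]
eef_rot: [180.0, 0.0, -92.1]
contact_force: [1.8, 0.0, -4.2]
gripper_width: 0.0198
gripper_force: 60.0
```

```bash
python3 st.py
```

```text
[0.44012 0.14019 0.1326 ] [ 1.79995e+02  6.00000e-03 -9.20500e+01] [ 1.78  0.   -4.15] [ 0.041 -0.597  0.325] 0.019791706584694944 12.0667
tool xy 86.28076588814153 -0.28992133339358617
```

Call:
apply_moves([
  [0,0,0,0,0,0,0.011],
  [0,0,0,0,0,0,0.011],
])

```text
time_s: 12.23
tcp_pos: [0.4401, 0.1402, 0.1326]
eef_rot: [-180.0, 0.0, -94.0]
contact_force: [1.4, 0.6, -4.3]
gripper_width: 0.0196
gripper_force: 60.1
```

```bash
python3 st.py
```

```text
[0.44014 0.14018 0.1326 ] [-1.79998e+02  6.00000e-03 -9.40300e+01] [ 1.38  0.62 -4.28] [ 0.084 -0.596  0.392] 0.019562582116953237 12.2333
tool xy 86.29187960403303 -0.3009660363794069
```

Call:
apply_moves([
  [0,0,0,0,0,0,0.011],
  [0,0,0,0,0,0,0.011],
])

```text
time_s: 12.4
tcp_pos: [0.4402, 0.1402, 0.1326]
eef_rot: [-180.0, 0.0, -96.0]
contact_force: [1.1, 0.9, -4.2]
gripper_width: 0.0199
gripper_force: 60.1
```

```bash
python3 st.py
```

```text
[0.44017 0.14018 0.13259] [-1.79994e+02  4.00000e-03 -9.60050e+01] [ 1.12  0.92 -4.17] [ 0.215 -0.638  0.522] 0.019928195062450336 12.4
tool xy 86.30775256502494 -0.33231789524310074
```

Call:
apply_moves([
  [0,0,0,0,0,0,0.003],
  [0,0,0,0,0,0,0],
  [0,0,0,0,0,0,0],
])

```text
time_s: 12.65
tcp_pos: [0.4402, 0.1402, 0.1326]
eef_rot: [-180.0, 0.0, -96.2]
contact_force: [2.3, 0.1, -3.7]
gripper_width: 0.0194
gripper_force: 60.1
```

```bash
python3 st.py
```

```text
[0.4402  0.1402  0.13262] [-1.79991e+02  9.00000e-03 -9.61810e+01] [ 2.28  0.15 -3.7 ] [ 0.218 -0.651  0.468] 0.01944750365366904 12.65
tool xy 86.30785967751581 -0.35998983711284893
```

The torque holds at about 0.47–0.5 N m, which is nipped up. I ease off the wind-up by 1.3° and draw straight out.

Call:
apply_moves([
  [0,0,0,0,0,0,-0.007],
  [0,0,0,0,0,0,-0.007],
  [0,0,0,0,0,0,0],
])

```text
time_s: 12.9
tcp_pos: [0.4401, 0.14, 0.1326]
eef_rot: [180.0, 0.0, -94.9]
contact_force: [1.8, -0.0, -4.7]
gripper_width: 0.0193
gripper_force: 60.0
```

```bash
python3 st.py
```

```text
[0.44012 0.14004 0.1326 ] [ 1.79998e+02  2.00000e-03 -9.48950e+01] [ 1.77 -0.05 -4.69] [ 0.013 -0.608  0.125] 0.019255988888950533 12.9
tool xy 86.40765473149798 -0.22268063840389374
```

Call:
apply_moves([
  [0,0,0,-0.002,0,0,0],
  [0,0,0,-0.003,0,0,0],
  [0,0,0,-0.004,0,0,0],
  [0,0,0,-0.006,0,0,0],
  [0,0,0,-0.02,0,0,0],
  [0,0,0,-0.022,0,0,0],
  [0,0,0,0,0,0,0],
  [0,0,0,0,0,0,0],
  [0,0,0,0,0,0,0],
])

```text
time_s: 13.65
tcp_pos: [0.4395, 0.1399, 0.1893]
eef_rot: [180.0, 0.0, -95.0]
contact_force: [-0.9, -0.7, -4.1]
gripper_width: 0.0197
gripper_force: 60.0
```

```bash
python3 st.py
```

```text
[0.43955 0.13988 0.18928] [ 1.79962e+02  1.10000e-02 -9.49610e+01] [-0.92 -0.74 -4.14] [-0.019  0.175 -0.006] 0.019746024606639434 13.65
tool xy 86.2779067668315 0.3621648964489381
```

Call:
apply_moves([
  [0,0,0,0,0,0,0.077],
  [0,0,0,0,0,0,0.077],
  [0,0,0,0,0,0,0.077],
  [0,0,0,0,0,0,0.077],
  [0,0,0,0,0,0,0.077],
  [0,0,0,0,0,0,0.077],
  [0,0,0,0,0,0,0.077],
  [0,0,0,0,0,0,0.077],
  [0,0,0,0,0,0,0.077],
  [0,0,0,0,0,0,0.077],
  [0,0,0,0,0,0,0.077],
  [0,0,0,0,0,0,0.077],
  [0,0,0,0,0,0,0.076],
  [0,0,0,0,0,0,0],
  [0,0,0,0,0,0,0],
])

```text
time_s: 14.9
tcp_pos: [0.4396, 0.1398, 0.1887]
eef_rot: [-179.9, -0.1, 175.3]
contact_force: [0.6, 0.2, -3.0]
gripper_width: 0.0199
gripper_force: 60.0
```

Call:
apply_moves([
  [0,-0.00785,-0.032,0,0,0,0],
  [0,-0.00785,-0.032,0,0,0,0],
  [0,-0.00785,-0.032,0,0,0,0],
  [0,-0.00785,-0.032,0,0,0,0],
  [0,-0.00785,-0.032,0,0,0,0],
  [0,-0.00785,-0.032,0,0,0,0],
  [0,-0.00785,-0.032,0,0,0,0],
  [0,-0.00785,-0.032,0,0,0,0],
  [0,-0.00785,-0.032,0,0,0,0],
  [0,-0.00785,-0.032,0,0,0,0],
  [0,0,0,0,0,0,0],
  [0,0,0,0,0,0,0],
  [0,0,0,0,0,0,0],
  [0,0,0,0,0,0,0],
  [0,0,0,0,0,0,0],
  [0,0,0,0,0,0,0],
])

```text
time_s: 16.23
tcp_pos: [0.4909, -0.1846, 0.1897]
eef_rot: [180.0, 0.0, 175.2]
contact_force: [0.4, 0.2, -3.4]
gripper_width: 0.0195
gripper_force: 60.0
```

```bash
python3 st.py
```

```text
[ 0.49087 -0.18456  0.18968] [1.79995e+02 1.10000e-02 1.75192e+02] [ 0.44  0.24 -3.37] [-0.021 -0.028  0.011] 0.019480082019239908 16.2333
tool xy 395.5437331951183 111.03767290315845
```

Call:
apply_moves([
  [0,0.0011,-0.0015,0.02,0,0,0.0024],
  [0,0,0,0.025,0,0,0],
  [0,0,0,0.02,0,0,0],
  [0,0,0,0.003,0,0,0],
  [0,0,0,0,0,0,0],
  [0,0,0,0,0,0,0],
  [0,0,0,0,0,0,0],
  [0,0,0,0,0,0,0],
])

```text
time_s: 16.9
tcp_pos: [0.4906, -0.1868, 0.123]
eef_rot: [-180.0, 0.1, 174.9]
contact_force: [0.2, -0.4, -3.0]
gripper_width: 0.0197
gripper_force: 60.0
```

```bash
python3 st.py
```

```text
[ 0.49056 -0.18681  0.12297] [-1.80000e+02  1.42000e-01  1.74878e+02] [ 0.24 -0.39 -2.96] [-0.021 -0.029  0.017] 0.01966422312407599 16.9
tool xy 397.367107100629 112.39572365212966
```

Still settling, so I continue down slowly with a small correction.

Call:
apply_moves([
  [0,0.0003,0.0004,0.002,0,0,0],
  [0,0,0,0.002,0,0,0],
  [0,0,0,0.002,0,0,0],
  [0,0,0,0.001,0,0,0],
  [0,0,0,0.001,0,0,0],
  [0,0,0,0.001,0,0,0],
  [0,0,0,0.001,0,0,0],
  [0,0,0,0,0,0,0],
  [0,0,0,0,0,0,0],
])

```text
time_s: 17.65
tcp_pos: [0.4893, -0.1864, 0.1115]
eef_rot: [-180.0, -0.0, 174.8]
contact_force: [-0.4, -0.7, -3.3]
gripper_width: 0.0196
gripper_force: 60.0
```

```bash
python3 st.py
```

```text
[ 0.48931 -0.18644  0.11149] [-1.79998e+02 -9.00000e-03  1.74849e+02] [-0.35 -0.67 -3.31] [ 0.003 -0.009  0.003] 0.019647264038212712 17.65
tool xy 396.44230654987336 113.3082415292345
```

The pins are 5 mm into the sockets with no load. Lowering the remaining 7 mm.

Call:
apply_moves([
  [0,0,0,0.001,0,0,0],
  [0,0,0,0.001,0,0,0],
  [0,0,0,0.001,0,0,0],
  [0,0,0,0.001,0,0,0],
  [0,0,0,0.001,0,0,0],
  [0,0,0,0.001,0,0,0],
  [0,0,0,0.0006,0,0,0],
  [0,0,0,0,0,0,0],
  [0,0,0,0,0,0,0],
])

```text
time_s: 18.4
tcp_pos: [0.4893, -0.1865, 0.1049]
eef_rot: [-180.0, -0.0, 174.9]
contact_force: [0.2, 0.7, -4.8]
gripper_width: 0.02
gripper_force: 60.0
```

```bash
python3 st.py
```

```text
[ 0.48934 -0.18646  0.10494] [-1.79997e+02 -2.00000e-03  1.74851e+02] [ 0.23  0.71 -4.83] [-0.015  0.003 -0.01 ] 0.01996808311319269 18.4
tool xy 396.47064528501215 113.29176780385802
```

Down to 0.4 mm above the parked height. Now I open the jaws; the spanner will settle.

Call:
apply_moves([
  [0,0,0,0.0003,0,0,0],
  [0.3,0,0,0,0,0,0],
  [0.5,0,0,0,0,0,0],
  [1,0,0,0,0,0,0],
  [1,0,0,0,0,0,0],
  [1,0,0,0,0,0,0],
  [1,0,0,0,0,0,0],
  [1,0,0,0,0,0,0],
  [1,0,0,0,0,0,0],
  [1,0,0,0,0,0,0],
  [1,0,0,0,0,0,0],
  [1,0,0,0,0,0,0],
])

```text
time_s: 19.4
tcp_pos: [0.4893, -0.1864, 0.1046]
eef_rot: [-180.0, -0.0, 174.9]
contact_force: [-0.1, -0.5, 0.3]
gripper_width: 0.0855
gripper_force: 0.0
```

Call:
apply_moves([
  [1,0,0,-0.01,0,0,0],
  [1,0,0,-0.02,0,0,0],
  [1,0,0,-0.03,0,0,0],
  [1,0,0,-0.04,0,0,0],
  [1,0,0,-0.04,0,0,0],
  [1,0,0,0,0,0,0],
  [1,0,0,0,0,0,0],
  [1,0,0,0,0,0,0],
  [1,0,0,0,0,0,0],
  [1,0,0,0,0,0,0],
])

```text
time_s: 20.23
tcp_pos: [0.4886, -0.1864, 0.2436]
eef_rot: [-180.0, -0.1, 174.8]
contact_force: [1.3, 0.6, 0.6]
gripper_width: 0.0876
gripper_force: 0.0
```

```bash
python3 st.py
python3 - <<'E'
from h import *
c=capture("wrist");save(c["frame"],"w9.png")
P=cloud(c);z=P[...,2];x=P[(z>0.108)&(z<0.125)];print(len(x),np.median(x[:,2]),cv2.minAreaRect((x[:,:2]*1000).astype(np.float32)))
E
```

```text
[ 0.48862 -0.18638  0.24358] [-1.79998e+02 -1.32000e-01  1.74844e+02] [1.29 0.62 0.6 ] [-0.011  0.018  0.004] 0.08764486298879609 20.2333
tool xy 396.0567183636384 113.88751210635058
1637 0.1164535298690425 ((487.3741760253906, -186.06005859375), (19.396928787231445, 82.07916259765625), 85.35026550292969)
```

View pics/w9.png

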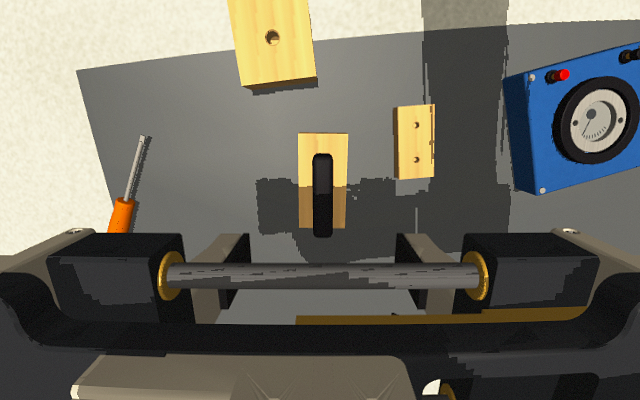

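The picture shows the spanner standing parked in the middle rest at (323,195), its top at 116 mm as before. The ring's holes have turned, and nothing else has moved. Handing in.

```bash
python3 -c "
from plant import close_job
print(close_job())"
```

```text
the job is handed in; nothing more can be done
None
```

The ring is nipped up to about 0.5 N m and the spanner is back upright in the middle-sized rest with nothing else disturbed; I handed the job in at about 20 s, and no verdict came back.

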